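Load the core-slice carrier under the leaf spring of the measuring jig

ROBOT

A 6-joint arm with a two-finger parallel gripper is mounted at the origin on the work surface. World frame = base frame: x ahead of the robot, y to its left, z up, the work surface at z = 0. Lengths are in m, angles in degrees, forces in N, time in s.
With the tool pointing down it reaches from about 0.325 to 0.875 m from the base axis. Payload 4.4 kg.
Tool frame: the origin (TCP) lies midway between the tips of the shut fingers; the grasp point (between the pads) lies arm.grip_point_offset behind it (arm.grip_point_offset is the distance from the TCP to the grasp point, in m); z points along the fingers, x is the direction in which the jaws open and shut, and the axes are right-handed (so a half turn about z gives the same grasp; the last joint's range is limited). The gripper opens to 85 mm and grips with 20 to 120 N. Pads are 22 mm wide; open, the fingers measure 114 mm over their backs; the gripper's body (76 mm by 85 mm) begins 54 mm behind the grasp point. The pads swing forward as they close: fully open they stand 13 mm farther back than shut.
Start: joints at [67.007, 11.837, 88.321, -0, 79.842, -8.623], TCP at [0.143, 0.557, 0.231] pointing down, gripper open.
Joint ranges: [-156.59, 156.59], [-49.26, 127.26], [12.9, 141.05], [-63.56, 243.56], [4.71, 150.69], [-161.64, 161.64]. Speed limits (degrees/s): [159.86, 159.86, 180, 180, 180, 180].

INTERFACE

Orientations are given as a 3x3 rotation matrix whose columns are the frame's x, y, z axes.
In Python, from rig import sensors, vision, finish_job, arm gives the robot as it stands. The module is installed in compiled form; this text tells all that it offers.
- The arm moves only by the tool arm_command, never from a script. Its argument "rows" is a list of rows, each an object with "grip": the gripper command: -1 is fully open, 1 is shut, values between are in proportion; "offset": the shift along the world's x, y, z in cm, a list of three; "roll": the turn about the world's z in rad. In form: [{"grip": grip, "offset": [x, y, z], "roll": roll}, ...]. A call has exactly 8 rows; each row shifts and turns the pose as measured when the row begins; what a row does not reach is not made up. A row lasts 1/12 s, in which the tool goes at most 41.7 mm and 7.16 degrees, less where a joint would pass 70% of its speed; a pose out of reach is approached as far as the arm can. A call with a gripper value outside its range is refused whole. The fingers move at their own pace and stop on an object; the grip force is fixed at half the most. Time passes only in rows, so rows that do not move let the fingers close, or fill a call up. It gives the time, the measured TCP pose, the force and the opening at its end, in the units of the state.
- sensors.observe(): the state, without advancing time (a new reading comes with each control period).
- vision.capture(name): name is "scene" or "top"; returns (picture, depth): 420x560x3 uint8, blue, green, red; 420x560 float32, m along the optical axis (not along the pixel's ray), 0 where there is no reading.
- vision.get_calibration(name): a dict with "K" (3x3 intrinsics, pixels), "k1" (the pictures are not rectified: a ray, as slopes to the right and down, at radius r is drawn at 1 + k1 r^2 times it, then the intrinsics apply), "camera_from_world" (4x4, takes a point from world to camera coordinates). Camera axes: x right, y down, z forward; pixel columns grow to the right and rows downward; lengths in m; the calibration is good to about 2 mm. A picture is of the moment at which its call begins. get_calibration takes no time and is no camera call.
- finish_job(): hands the job in, once; it reports no verdict.
The state is a dict: "t": time; "q": joint angles; "joint_vel": joint speeds; "joint_efforts": joint torques, N m; "ee_pos": TCP position; "ee_rot": TCP orientation; "force": force on the tool from outside, world axes, zero at the start; "wrist_torque": the same for the moment, N m; "grip_width": opening from 0.0 (shut) to 1.0 (fully open).
Only numpy, scipy, OpenCV 4.12 (cv2) and the standard library are available. Lean on these libraries where they do the work, as an engineer would, in place of code of your own. Each camera call takes 0.05 s, during which the arm holds its last target.

TASK

Load the slice carrier (the flat plate with a ridge and a round concrete slice) into the measuring jig with the fingertips alone: press it down hard, behind its ridge, until its sprung ejector pad is flat, and keeping it pressed down slide it under the bridge and the leaf spring until its nose is against the end stop and the ejector pad has sprung up again behind it. Do not lift the carrier out of its track, and leave the other things on the bench where they stand.

Things in the scene. Friction and masses are not known exactly. Their poses are not given: they have to be found in the camera images.
- jig: Grey steel measuring jig fixed to the bench; base plate 285 x 100 x 10 mm. Origin on the bench surface, on the track's centre line; x points along the track in the sliding direction, z up. The base runs from x = -100 to +185 mm. Track floor 10 mm above the bench, between side guides (x = -95 to +180 mm, inner faces 54 mm apart, tops 24 mm above the bench).
- bridge (a point): Middle of the lower edge of the entry face of the rigid bridge bar over the track (jig x = 88 mm, 28 mm above the bench). The bar is 12 mm thick along x, 90 mm wide, its underside 18 mm above the track floor, its top 40 mm above the bench, bolt heads at its ends to 44 mm.
- leaf_tip (a point): Tip of the steel leaf spring (30 mm wide) as it hangs free: jig x = 147 mm, 19 mm above the bench, 9 mm above the track floor. This point stays fixed in the jig. The leaf is fixed under the bridge and slopes down towards the end stop; the carrier passing below raises it about 5 mm and is pressed by it with about 5 N.
- end_stop (a point): Centre of the end stop's face that the carrier's nose must meet (jig x = 171 mm, 17 mm above the bench; the stop is 12 mm thick and its top is 30 mm above the bench).
- ejector (a joint): Travel of the sprung ejector pad, m: 0 = up (top 10 mm above the track floor), 0.010 = flat with the floor. It begins to move at about 5 N (the carrier's 3 N included) and is flat at about 10 N. The black pad, 85 x 36 mm, lies in the track at jig x = -70 to +15 mm, under the carrier at the start, and springs up by itself when the carrier has slid off.
- carrier: Loose plate 150 x 50 x 14 mm, 0.3 kg, heavier at its dark steel tail, aluminium in front, a round concrete slice let in flush near its nose. Origin: centre of underside; x towards the nose (as jig x). At first on the raised pad, underside 20 mm up, origin within 4 mm of jig x = 0; its nose is too high to pass the bridge. Home: underside on the track floor, origin at jig x = 96 mm, the ridge 6 mm short of the bridge.
- press_pad (a point): Centre of the flat top face behind the ridge (carrier x = -48.5 mm, 14 mm above the underside); the face is 53 mm long (tail at x = -75 mm, ridge from -22 to -14 mm) and 50 mm wide. The ridge across the top is 46 mm wide, 10 mm high: push on its rear face. Pressing here, over the ejector pad, lowers the carrier level.
- nose (a point): Middle of the carrier's leading end face (carrier x = 75 mm, 7 mm above the underside).
- caliper: Bystander: digital caliper lying flat, about 190 x 60 x 14 mm, beside the jig. Origin at the centre of its bar's underside.
- transducer_a: Bystander: dark steel transducer standing beside the jig, 49 mm diameter, 58 mm high. Origin at the centre of its underside.
- transducer_b: Bystander: second transducer, the same.
- gel: Bystander: white bottle with a blue cap, 48 mm diameter, 110 mm high, standing near the end-stop end of the jig. Origin at the centre of its underside.
- core_a: Bystander: concrete core, 75 mm diameter, 90 mm high, at the robot's right. Origin at the centre of its underside.
- core_b: Bystander: concrete core, 75 mm diameter, 110 mm high, at the robot's right. Origin at the centre of its underside.
- cup: Bystander: clear cup, 64 mm diameter, 70 mm high, at the robot's left. Origin at the centre of its underside.
Not all that is in view belongs to the job. Of the things shaped like the carrier, the steel one is meant.

How it is judged (in metres and radians):
On the way, in this order (a step that is already met when the one before it is completed fails the run):
1. the carrier, still in front of the bridge, is pressed down by the fingers until the ejector pad is nearly flat (value of joint ejector above 0.006 m and z of carrier in the frame of jig below 0.0145 m and x of carrier in the frame of jig below 0.028 m and contact force between the fingers and carrier above 3 N), for 0.05 s.
2. still pressed by the fingers, the carrier's nose is under the bridge (x of carrier in the frame of jig between 0.032 and 0.088 m and z of carrier in the frame of jig below 0.0145 m and contact force between the fingers and carrier above 3 N), for 0.05 s.
At the end, for the whole second after the job is handed in: The carrier lies flat on the track floor (within 2.5 mm) at rest, its nose within 4.5 mm of the end stop, and the ejector pad has sprung up behind it (within 1.5 mm of fully up) (x of carrier in the frame of jig between 0.0915 and 0.099 m and z of carrier in the frame of jig below 0.0125 m and value of joint ejector below 0.0015 m and angle between the z axis of carrier and the z axis of jig, either way round below 0.03 rad and linear speed of carrier below 0.01 m/s); the robot touches nothing.
It fails at once if the carrier is lifted (its centre more than 15 mm above its starting height) or tipped out of the track (height (world z) of carrier above 0.035 m or angle between carrier's own z axis and vertical above 0.3 rad).
It fails at once if another loose thing on the bench (caliper, transducers, bottle, cores, cup) is knocked over or shifted by more than 30 mm (distance of any of caliper, transducer_a, transducer_b, gel, core_a, core_b, cup from where it was at the start of the episode above 0.03 m or angle between any of caliper, transducer_a, transducer_b, gel, core_a, core_b, cup's own z axis and vertical above 0.5 rad).
It also fails if it takes over 38 s, if anything falls off the work surface, if the arm or the gripper's body presses on something with over 40 N, if the wrist force passes 120 N, or if a joint passes its speed limit or range.

## Working session

There is one attempt and no reset: what is moved stays moved. The work goes in short steps, Python scripts to look and compute and a tool call to move; the robot and the scene stay as the last step left them, time stands still between calls to the robot, and variables do not carry over. Pictures are saved under pics/ and viewed, and the job is handed in when it is done.

Besides the shell and the picture viewer there is one more tool, called as name(argument=value, ...) on one line, values as JSON. arm_command: Moves the arm, as the interface text tells. Its arguments: {"type":"object","properties":{"rows":{"type":"array","items":{"type":"object","properties":{"grip":{"type":"number"},"offset":{"type":"array","items":{"type":"number"}},"roll":{"type":"number"}}}}},"required":["rows"]}

```bash
mkdir -p pics; cat > h.py <<'E'
import numpy as np,cv2
from rig import sensors,vision,finish_job,arm
def cap(n,tag):
    im,d=vision.capture(n); cv2.imwrite(f'pics/{tag}.png',im); np.savez(f'{tag}.npz',im=im,d=d); return im,d
def world(n,d):
    c=vision.get_calibration(n);K=np.array(c['K']);k1=c['k1'];T=np.linalg.inv(np.array(c['camera_from_world']))
    h,w=d.shape;u,v=np.meshgrid(np.arange(w),np.arange(h))
    p=cv2.undistortPoints(np.stack([u,v],-1).reshape(-1,1,2).astype(float),K,np.array([k1,0,0,0.])).reshape(h,w,2)
    P=np.dstack([p*d[...,None],d]); W=P@T[:3,:3].T+T[:3,3]; W[d==0]=np.nan; return W
E
python3 - <<'E'
from h import *
print(sensors.observe(),arm.grip_point_offset)
for n in('scene','top'): cap(n,n+'0'); print(vision.get_calibration(n))
E
```

```text
{'t': 0.0, 'q': array([ 6.70081482e+01,  1.18854897e+01,  8.84064901e+01,  4.40022280e-04,
        7.98428193e+01, -8.62273662e+00]), 'joint_vel': array([-0.00930084,  0.07501873, -0.03262678,  0.00550327, -0.01346387,
       -0.14235919]), 'joint_efforts': array([ 1.49542408e-03, -3.83015978e+01, -2.91613662e+01, -6.00104926e-06,
        1.03879947e-02, -2.82400134e-05]), 'ee_pos': array([0.14239542, 0.55628739, 0.23009949]), 'ee_rot': array([[ 2.48167988e-01,  9.68716570e-01, -9.25919159e-04],
       [ 9.68714222e-01, -2.48169454e-01, -2.16283814e-03],
       [-2.32496200e-03, -3.60203869e-04, -9.99997232e-01]]), 'force': array([-0.15621025,  0.12240342, -0.47862196]), 'wrist_torque': array([ 0.00738583, -0.03335631,  0.02664279]), 'grip_width': 1.0025744546735433} 0.0187
{'K': array([[456.05839372,   0.        , 281.45760415],
       [  0.        , 456.05839372, 213.14523345],
       [  0.        ,   0.        ,   1.        ]]), 'k1': -0.023994334576641893, 'camera_from_world': array([[-0.64383465,  0.76514958,  0.00480174,  0.33098122],
       [ 0.6505928 ,  0.55072247, -0.52290895, -0.28402207],
       [-0.40274799, -0.33354292, -0.85237502,  1.48141509],
       [ 0.        ,  0.        ,  0.        ,  1.        ]])}
{'K': array([[452.93542133,   0.        , 282.61249348],
       [  0.        , 452.93542133, 209.87430838],
       [  0.        ,   0.        ,   1.        ]]), 'k1': 0.02954143726974152, 'camera_from_world': array([[ 0.02149962, -0.99940054,  0.02713541, -0.02041655],
       [-0.98120318, -0.02629893, -0.19117711,  0.48661872],
       [ 0.19177613, -0.02251511, -0.9811804 ,  1.14264133],
       [ 0.        ,  0.        ,  0.        ,  1.        ]])}
```

View pics/scene0.png

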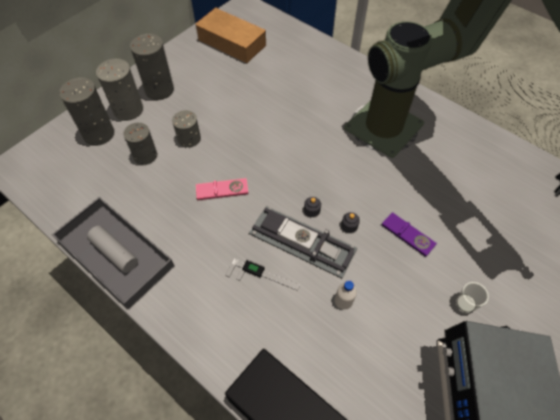

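View pics/top0.png

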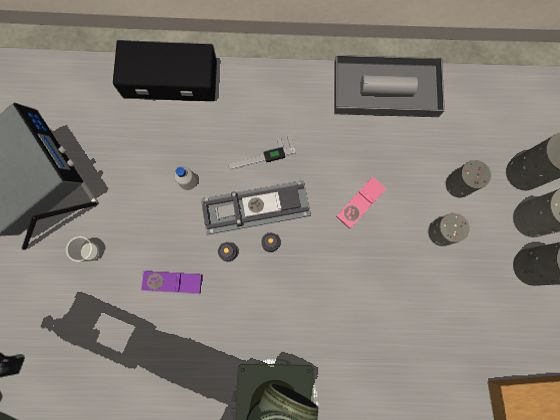

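Carrier-like candidates in the top view are a pink plate at (360,203), a purple plate at (172,282), and the steel/aluminium plate in the jig at (262,205). I choose the one in the jig and check it in a crop.

```bash
python3 - <<'E'
from h import *
z=np.load('top0.npz');im=z['im'];W=world('top',z['d'])
c=im[160:260,190:323];cv2.imwrite('pics/crop0.png',cv2.resize(c,None,fx=6,fy=6,interpolation=cv2.INTER_CUBIC))
np.save('W0.npy',W)
Z=W[...,2]*1000
np.set_printoptions(linewidth=250)
for v in range(170,245,3): print(v,np.round(Z[v,196:320:4]).astype(int))
E
```

```text
170 [-5  5  1  2  3  2  2  0 -1 -1 -1 -1  3  3 -2  3  1 -2 -3 -2 -3  1 -2  0 -1  3  1  0  4  0  0]
173 [ 2  3  0  7  0 -1  0  4 -6  1  1  2  2  2  0  5  2 -1  0  1 -3  3  3  3  3  5 -2  1  0  4  4]
176 [ 2 -5 -1 -1  2 -2 -3  3 -1 -1 -1 -3  5 -3  1  2  0  1 -3  1  2 -1 -4  1 -4 -2 -3  1  0  1  1]
179 [-1  1  0 -3 -6  6 -1 -1  0  1 -3  6  4 -1  3 -2  5 -1  3  1  2  3 -3 -3  3 -2 -1  5 -2  2 -1]
182 [-3  0  1  0  1 -1 -1  2 -2  2  6  5  3  2  2 -1  4  0  2 -2 -4  1  1  0  9 11 12  0 -1  1 -3]
185 [ 2  1 -2  1  0  1  2  1  1 -3  5  3 -4  0  2  0  0 -1  2 -3 12 16 10 11 24 25 24 13  2 -2  1]
188 [-2  0  0  0  0  5  2 -1  3  2 -3  0 -1 -1 -1 12  9 13 13  8 25 23 26 26 23 35 11  6 -3 -1 -3]
191 [                  -1                   -2                    1                    0                    0                    3                   -3                   -1                    7 -9223372036854775808                    2
                   14                   10                   11                    7                   13                   26                   24                   24   
[... 1294 characters left out ...]
  5 -1  1  0  1 -1  2 -2  4 -2  4  1  1  3  1]
227 [ 2 -1  2 25 19 12 12  4 13 12 11 10  3  4 -1  5 -2  2 -1 -2  3  0  0  1  4  4 -4 -2 -1 -2 -1]
230 [ 0 -1 -3  6  9 10 10  5  5  0  0  4 -2 -2 -1  0  1  0 -2 -1  2  3  1  4  3 -3 -1 -1 -1  1  2]
233 [ 0  2  1  6  3 -2  2  2 -3  6  4  5 -2 -3  0  4  0  0 40 39 -2  0 -4  3 -1  1  1 -1  8 -3  2]
236 [ 1  3  2 -2  3  2  4 -2  0  1  3  0  0  0  3  2  4 45 50 48 42  2  0 -1 -3  0 -2 -4  1 -1 -3]
239 [-2  1 -1  2  0  2 -2  2  0 -3  1 -1  1  0  1 -5 -2 45 60 56 52  1  0  0  4  0 -4  4  0  0  5]
242 [ 2 -2 -4  4 -1  1  0 39 39  4  0 -2  2  2 -2  5 -1 50 51 49 49 -2  2 -2  5 -1  1 -3 -2  4  0]<stdin>:7: RuntimeWarning: invalid value encountered in cast
```

View pics/crop0.png

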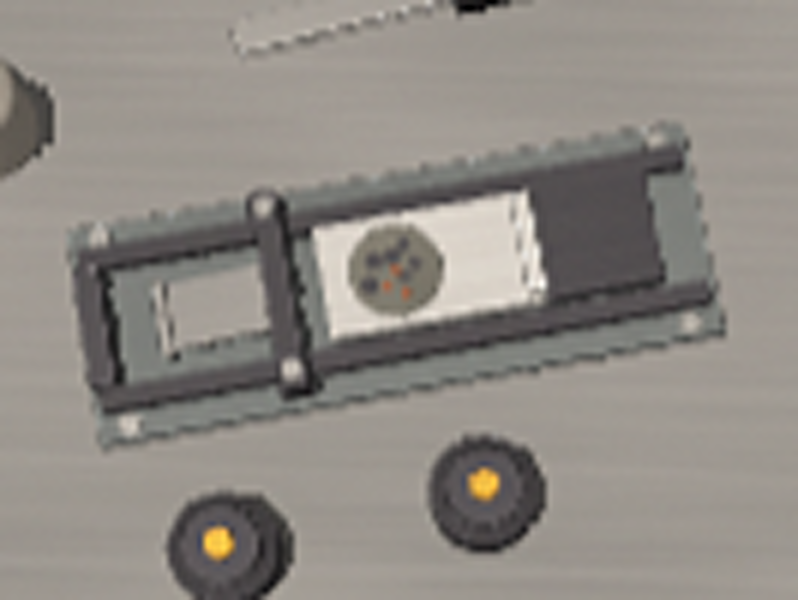

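The crop shows the steel carrier: white aluminium with the round slice at crop (395,268), ridge at (530,245), dark tail to (655,230), bridge at (280,290) and end stop at (95,325). Next I fit the jig pose.

```bash
cat >> h.py <<'E'
def ray(n,px,z):
    c=vision.get_calibration(n);K=np.array(c['K']);T=np.linalg.inv(np.array(c['camera_from_world']))
    p=cv2.undistortPoints(np.array(px,float).reshape(-1,1,2),K,np.array([c['k1'],0,0,0.])).reshape(-1,2)
    d=np.c_[p,np.ones(len(p))]@T[:3,:3].T;o=T[:3,3];s=(z-o[2])/d[:,2];return o+d*s[:,None]
def proj(n,P):
    c=vision.get_calibration(n);M=np.array(c['camera_from_world'])
    return cv2.projectPoints(np.array(P,float).reshape(-1,3),cv2.Rodrigues(M[:3,:3])[0],M[:3,3],np.array(c['K']),np.array([c['k1'],0,0,0.]))[0].reshape(-1,2)
def crop2px(a,k=6,o=(190,160)): return (np.array(a,float)+.5)/k-.5+np.array(o)
E
cat > fit.py <<'E'
from h import *
px=crop2px([(70,232),(683,125),(722,335),(100,450)])
P=ray('top',px,.010)[:,:2]; print(P.round(4))
loc=np.array([(185,-50),(-100,-50),(-100,50),(185,50)])/1000.  # image top = world +x ; check sign
import itertools
for s in(1,-1):
    L=loc*[1,s];A=L-L.mean(0);B=P-P.mean(0);U,S,Vt=np.linalg.svd(A.T@B);D=np.diag([1,np.sign(np.linalg.det(U@Vt))]);R=(U@D@Vt).T
    t=P.mean(0)-R@L.mean(0);e=(L@R.T+t-P);print(s,t.round(4),np.degrees(np.arctan2(R[1,0],R[0,0])).round(2),(e*1000).round(1))
    if abs(e).max()<.01: np.savez('jig.npz',R=R,t=t)
j=np.load('jig.npz');R,t=j['R'],j['t']
J=lambda q,z:(ray('top',crop2px(q),z)[:,:2]-t)@R*1000
print('bridge entry top edge',J([(283,195),(318,385)],.040).round(1),'exit',J([(250,200),(280,395)],.04).round(1))
print('stop face top',J([(100,265),(120,385)],.030).round(1))
print('carrier nose top',J([(312,228),(330,338)],.034).round(1))
print('tail top',J([(645,170),(665,280)],.034).round(1))
print('guides',J([(685,165),(715,300)],.024).round(1))
E
python3 fit.py
python3 - <<'E'
from h import *
W=np.load('W0.npy');j=np.load('jig.npz');R,t=j['R'],j['t']
q=(W[...,:2]-t)@R;Z=W[...,2]
m=(abs(q[...,1])<.02)&(q[...,0]>-.1)&(q[...,0]<.19)
for a in np.arange(-.1,.19,.01):
    k=m&(q[...,0]>=a)&(q[...,0]<a+.01);print(round(a,2),k.sum(),(np.nanmedian(Z[k])*1000).round(1),end=' | ')
E
```

```text
[[ 0.5204  0.2115]
 [ 0.5783 -0.0649]
 [ 0.4809 -0.0838]
 [ 0.4217  0.1927]]
1 [0.509  0.0223] 101.84 [[-0.4  2.1]
 [ 0.2 -0.4]
 [-0.3 -2. ]
 [ 0.5  0.4]]
-1 [0.5092 0.0223] 102.11 [[-98.9 -18.8]
 [-96.9 -21. ]
 [ 98.2  18.9]
 [ 97.6  21. ]]
bridge entry top edge [[ 84.8 -42.5]
 [ 83.8  44.2]] exit [[ 99.5 -42.8]
 [100.9  45.6]]
stop face top [[169.9 -27.9]
 [169.5  26.9]]
carrier nose top [[ 74.8 -26.9]
 [ 75.3  23.5]]
tail top [[-75.9 -26.6]
 [-75.1  24.3]]
guides [[-95.2 -28. ]
 [-96.4  35.4]]
-0.1 50 10.4 | -0.09 54 10.2 | -0.08 40 33.3 | -0.07 54 34.9 | -0.06 56 34.6 | -0.05 55 34.7 | -0.04 53 34.0 | -0.03 53 35.4 | -0.02 57 42.1 | -0.01 56 34.3 | -0.0 53 34.4 | 0.01 55 34.2 | 0.02 56 34.2 | 0.03 55 34.7 | 0.04 54 34.6 | 0.05 57 34.2 | 0.06 56 34.1 | 0.07 52 31.8 | 0.08 61 11.5 | 0.09 57 40.2 | 0.1 52 26.5 | 0.11 52 25.2 | 0.12 54 23.9 | 0.13 55 21.8 | 0.14 56 23.3 | 0.15 50 9.7 | 0.16 55 9.9 | 0.17 68 29.9 | 0.18 35 4.1 | 0.19 0 nan |
  return np.nanmean(a, axis, out=out, keepdims=keepdims)
```

```bash
python3 - <<'E'
from h import *
j=np.load('jig.npz');R,t=j['R'],j['t'];print(R)
for q in [(-.041,-.001),(.060,0)]: print(q,(R@np.array(q)+t).round(4))
for n,p,z in [('gel',(181,172),.11),('ta',(228,251),.058),('tb',(270,242),.058),('cup',(86,249),.07)]:
    w=ray('top',[p],z)[0];print(n,w.round(3),((w[:2]-t)@R).round(3))
E
```

```text
[[-0.20516814 -0.97872674]
 [ 0.97872674 -0.20516814]]
(-0.041, -0.001) [ 0.5184 -0.0176]
(0.06, 0) [0.4967 0.081 ]
gel [0.565 0.25  0.11 ] [ 0.211 -0.101]
ta [0.374 0.128 0.058] [0.131 0.11 ]
tb [0.4   0.022 0.058] [0.022 0.107]
cup [0.37  0.479 0.07 ] [0.476 0.042]
```

arm_command(rows=[{"grip":1,"offset":[2.2,-3.35,0],"roll":0.1},{"grip":1,"offset":[2.2,-3.35,0],"roll":0.1},{"grip":1,"offset":[2.2,-3.35,0],"roll":0.1},{"grip":1,"offset":[2.2,-3.35,0],"roll":0.1},{"grip":1,"offset":[2.2,-3.35,0],"roll":0.05},{"grip":1,"offset":[2.2,-3.35,0],"roll":0},{"grip":1,"offset":[2.2,-3.35,0],"roll":0},{"grip":1,"offset":[2.2,-3.35,0],"roll":0}])

```text
t: 0.77
ee_pos: [0.3158, 0.2816, 0.2251]
ee_rot: [[-0.235, 0.972, -0.006], [0.972, 0.235, -0.006], [-0.004, -0.007, -1.0]]
force: [1.2, 0.8, -1.4]
grip_width: 0.004
```

arm_command(rows=[{"grip":1,"offset":[2.2,-3.3,0],"roll":-0.03},{"grip":1,"offset":[2.2,-3.3,0],"roll":0},{"grip":1,"offset":[2.2,-3.3,0],"roll":0},{"grip":1,"offset":[2.2,-3.3,-1],"roll":0},{"grip":1,"offset":[2.2,-3.3,-1],"roll":0},{"grip":1,"offset":[2.2,-3.3,-1],"roll":0},{"grip":1,"offset":[2.2,-3.3,-2],"roll":0},{"grip":1,"offset":[2.2,-3.3,-2],"roll":0}])

```text
t: 1.43
ee_pos: [0.492, 0.0121, 0.161]
ee_rot: [[-0.203, 0.979, 0.005], [0.979, 0.203, -0.005], [-0.006, 0.004, -1.0]]
force: [0.2, 0.8, 0.2]
grip_width: -0.002
```

arm_command(rows=[{"grip":1,"offset":[1.3,-1.5,-1.5],"roll":0},{"grip":1,"offset":[1.3,-1.5,-1.5],"roll":0},{"grip":1,"offset":[0.2,-0.2,-2],"roll":0},{"grip":1,"offset":[0,0,-2],"roll":0},{"grip":1,"offset":[0,0,-2],"roll":0},{"grip":1,"offset":[0,0,-1],"roll":0},{"grip":1,"offset":[0,0,0],"roll":0},{"grip":1,"offset":[0,0,0],"roll":0}])

```text
t: 2.1
ee_pos: [0.5207, -0.0308, 0.0503]
ee_rot: [[-0.19, 0.982, -0.002], [0.982, 0.19, -0.005], [-0.005, -0.003, -1.0]]
force: [-0.4, -0.5, 0.5]
grip_width: -0.003
```

```bash
python3 - <<'E'
from h import *
s=sensors.observe();j=np.load('jig.npz');R,t=j['R'],j['t']
print(s['ee_pos'],(s['ee_pos'][:2]-t)@R,s['force'],s['ee_rot'].round(3))
im,d=cap('scene','s1');im2,_=cap('top','t1')
a=cv2.resize(im[190:290,230:363],(798,600),interpolation=cv2.INTER_CUBIC);cv2.imwrite('pics/s1c.png',a)
cv2.imwrite('pics/t1c.png',cv2.resize(im2[160:260,190:323],(798,600),interpolation=cv2.INTER_CUBIC))
E
```

```text
[ 0.52068034 -0.03076934  0.05034935] [-0.05431329 -0.00051566] [-0.39114488 -0.47086118  0.53115762] [[-0.19   0.982 -0.002]
 [ 0.982  0.19  -0.005]
 [-0.005 -0.003 -1.   ]]
```

View pics/s1c.png

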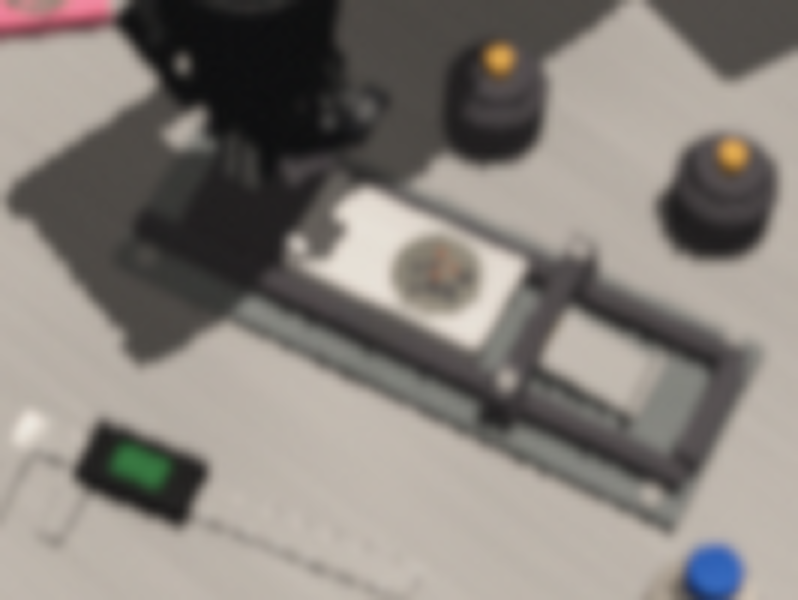

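View pics/t1c.png

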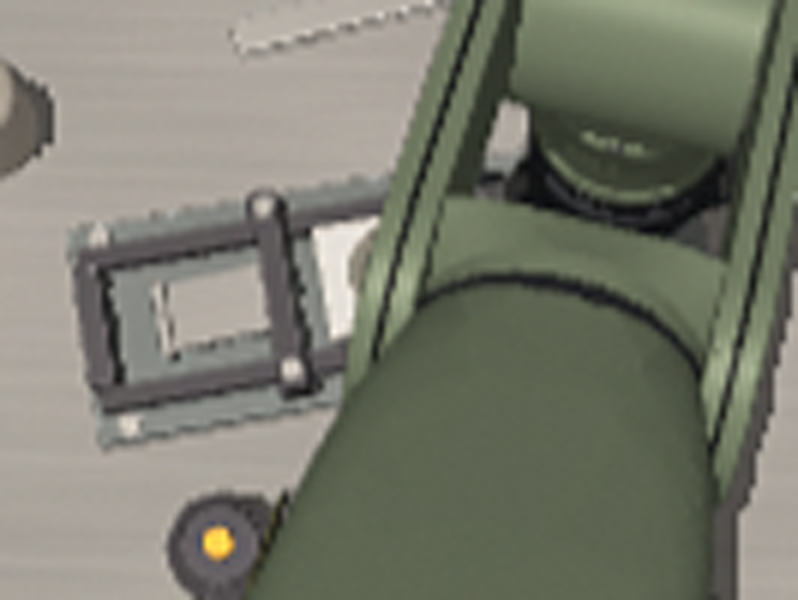

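The scene crop shows the fingertips over the dark tail, around (250,165), behind the ridge at (320,215), and nothing has been disturbed. The arm overshot and now sits at jig x = -54 mm, so I ease forward about 12 mm and go down to just above the face.

arm_command(rows=[{"grip":1,"offset":[-0.1,0.4,0],"roll":0.01},{"grip":1,"offset":[-0.1,0.4,0],"roll":0},{"grip":1,"offset":[-0.05,0.3,-0.3],"roll":0},{"grip":1,"offset":[0,0,-0.5],"roll":0},{"grip":1,"offset":[0,0,-0.4],"roll":0},{"grip":1,"offset":[0,0,0],"roll":0},{"grip":1,"offset":[0,0,0],"roll":0},{"grip":1,"offset":[0,0,0],"roll":0}])

```text
t: 2.87
ee_pos: [0.5226, -0.0179, 0.0437]
ee_rot: [[-0.203, 0.979, 0.01], [0.979, 0.203, -0.008], [-0.01, 0.008, -1.0]]
force: [-0.2, 0.0, -0.2]
grip_width: 0.001
```

```bash
cat > st.py <<'E'
from h import *
s=sensors.observe();j=np.load('jig.npz');R,t=j['R'],j['t']
print(s['t'],s['ee_pos'].round(4),'jig',((s['ee_pos'][:2]-t)@R*1000).round(1),'F jig',(s['force'][:2]@R).round(1),s['force'][2].round(1),s['ee_rot'].round(3)[0])
E
python3 st.py
```

```text
2.8667 [ 0.5226 -0.0179  0.0437] jig [-42.2  -5.1] F jig [0.1 0.2] -0.2 [-0.203  0.979  0.01 ]
```

arm_command(rows=[{"grip":1,"offset":[-0.2,0,-0.2],"roll":0},{"grip":1,"offset":[-0.2,0,-0.3],"roll":0},{"grip":1,"offset":[0,0,-0.3],"roll":0},{"grip":1,"offset":[0,0,-0.3],"roll":0},{"grip":1,"offset":[0,0,-0.3],"roll":0},{"grip":1,"offset":[0,0,-0.3],"roll":0},{"grip":1,"offset":[0,0,-0.3],"roll":0},{"grip":1,"offset":[0,0,-0.3],"roll":0}])

```text
t: 3.53
ee_pos: [0.5192, -0.0184, 0.0238]
ee_rot: [[-0.203, 0.979, 0.009], [0.979, 0.203, -0.008], [-0.009, 0.007, -1.0]]
force: [-15.9, 3.0, 47.0]
grip_width: 0.004
```

```bash
python3 st.py
```

```text
3.5333 [ 0.5192 -0.0184  0.0238] jig [-41.9  -1.6] F jig [ 6.2 14.9] 47.0 [-0.203  0.979  0.009]
```

Flat: the TCP is at z = 23.8 mm, which is floor plus 14 mm, with a 47 N press. I now slide along the track, keeping moderate down-pressure.

arm_command(rows=[{"grip":1,"offset":[0,0,-0.15],"roll":0},{"grip":1,"offset":[-0.05,0.3,-0.15],"roll":0},{"grip":1,"offset":[-0.05,0.3,-0.15],"roll":0},{"grip":1,"offset":[-0.1,0.4,-0.15],"roll":0},{"grip":1,"offset":[-0.1,0.4,-0.15],"roll":0},{"grip":1,"offset":[-0.1,0.4,-0.15],"roll":0},{"grip":1,"offset":[-0.1,0.4,-0.15],"roll":0},{"grip":1,"offset":[-0.1,0.4,-0.15],"roll":0}])

```text
t: 4.2
ee_pos: [0.5232, -0.0078, 0.0242]
ee_rot: [[-0.211, 0.977, 0.026], [0.977, 0.212, -0.038], [-0.043, 0.017, -0.999]]
force: [-4.0, -13.1, 9.6]
grip_width: -0.001
```

```bash
python3 st.py;python3 - <<'E'
from h import *
im,d=cap('scene','s2')
a=cv2.resize(im[190:290,230:363],(798,600),interpolation=cv2.INTER_CUBIC);cv2.imwrite('pics/s2c.png',a)
E
```

```text
4.2 [ 0.5232 -0.0078  0.0242] jig [-32.3  -7.7] F jig [-12.    6.6] 9.6 [-0.211  0.977  0.026]
```

View pics/s2c.png

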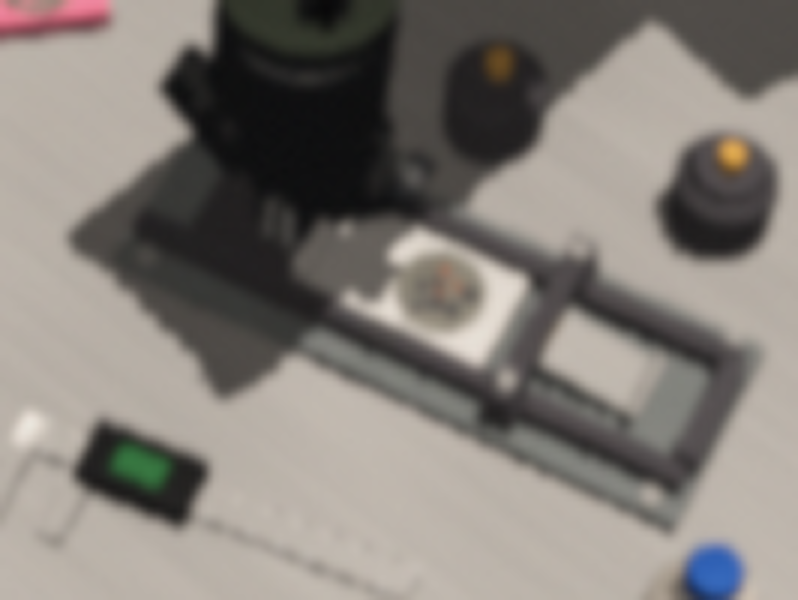

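The carrier is still held down (TCP z = 24.2 mm) and its nose at (500,330) is now just before the bridge. The fingers have drifted sideways about 6 mm, and force and tilt creep with each row, so I use fewer, larger steps with more down-pressure and a small lateral correction.

arm_command(rows=[{"grip":1,"offset":[-0.2,0.2,-0.3],"roll":0},{"grip":1,"offset":[-0.3,0.8,-0.3],"roll":0},{"grip":1,"offset":[-0.3,0.8,-0.25],"roll":0},{"grip":1,"offset":[-0.25,0.8,-0.25],"roll":0},{"grip":1,"offset":[-0.25,0.8,-0.25],"roll":0},{"grip":1,"offset":[-0.2,0.8,-0.25],"roll":0},{"grip":1,"offset":[-0.2,0.8,-0.25],"roll":0},{"grip":1,"offset":[-0.1,0.4,-0.25],"roll":0}])

```text
t: 4.92
ee_pos: [0.5205, 0.0078, 0.0247]
ee_rot: [[-0.228, 0.973, 0.048], [0.966, 0.232, -0.112], [-0.12, 0.021, -0.993]]
force: [-4.8, -8.9, 15.5]
grip_width: -0.003
```

```bash
python3 st.py;python3 - <<'E'
from h import *
im,d=cap('scene','s3')
a=cv2.resize(im[190:290,230:363],(798,600),interpolation=cv2.INTER_CUBIC);cv2.imwrite('pics/s3c.png',a)
E
```

```text
4.9167 [0.5205 0.0078 0.0247] jig [-16.5  -8.3] F jig [-7.8  6.5] 15.5 [-0.228  0.973  0.048]
```

View pics/s3c.png

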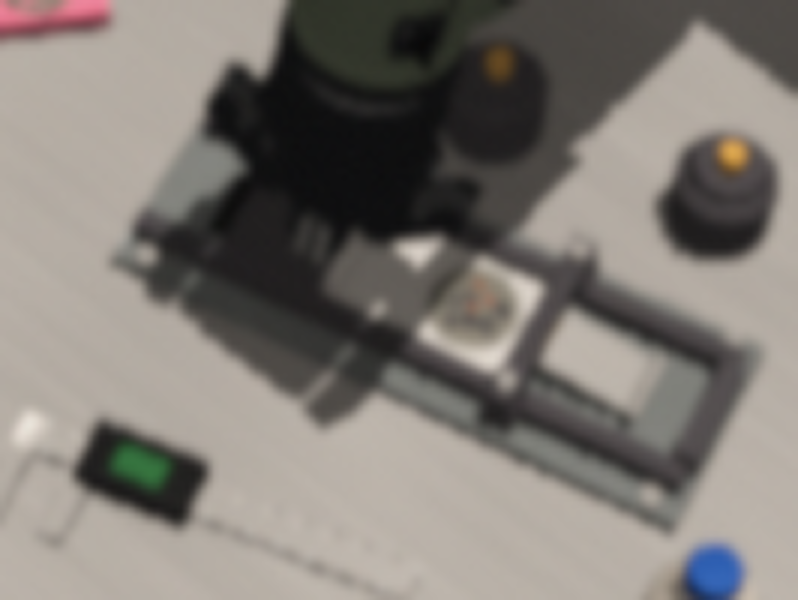

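arm_command(rows=[{"grip":1,"offset":[-0.7,1.5,-0.35],"roll":-0.02},{"grip":1,"offset":[-0.7,1.8,-0.35],"roll":0},{"grip":1,"offset":[-0.7,1.8,-0.35],"roll":0},{"grip":1,"offset":[0,0,-0.2],"roll":0},{"grip":1,"offset":[0,0,-0.2],"roll":0},{"grip":1,"offset":[0,0,-0.15],"roll":0},{"grip":1,"offset":[0,0,-0.15],"roll":0},{"grip":1,"offset":[0,0,-0.15],"roll":0}])

```text
t: 5.63
ee_pos: [0.5155, 0.0396, 0.0247]
ee_rot: [[-0.21, 0.975, 0.072], [0.964, 0.219, -0.151], [-0.163, 0.037, -0.986]]
force: [-6.6, 1.2, 16.9]
grip_width: -0.002
```

```bash
python3 st.py;python3 - <<'E'
from h import *
print(sensors.observe()['ee_rot'].round(3))
im,d=cap('scene','s4')
a=cv2.resize(im[190:290,230:363],(798,600),interpolation=cv2.INTER_CUBIC);cv2.imwrite('pics/s4c.png',a)
E
```

```text
5.6333 [0.5155 0.0396 0.0247] jig [15.6 -9.9] F jig [2.5 6.2] 16.9 [-0.21   0.975  0.072]
[[-0.21   0.975  0.072]
 [ 0.964  0.219 -0.151]
 [-0.163  0.037 -0.986]]
```

View pics/s4c.png

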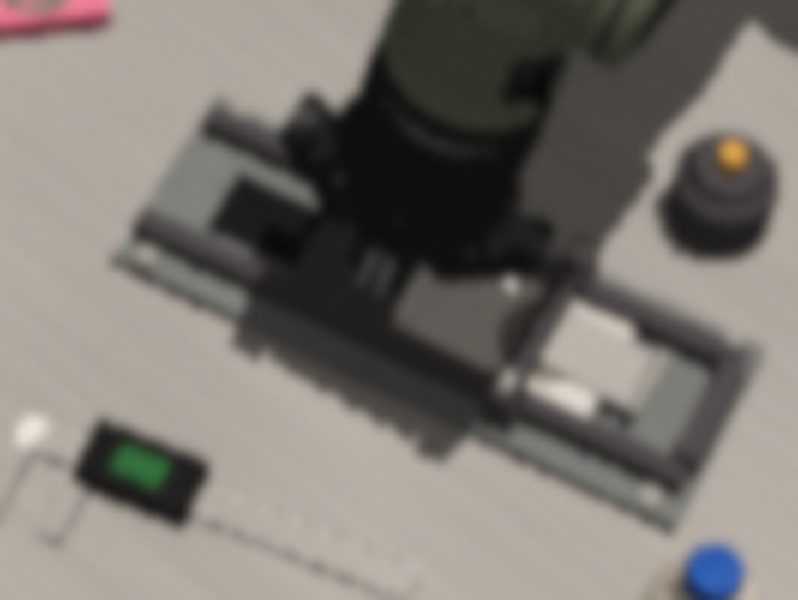

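The nose is now beyond the bridge, with white plate visible on both sides of the leaf at (580,395). Step 2's range is held under a 17 N press, so I continue toward the stop.

arm_command(rows=[{"grip":1,"offset":[-0.7,1.5,-0.35],"roll":0},{"grip":1,"offset":[-0.7,1.8,-0.35],"roll":0},{"grip":1,"offset":[-0.7,1.8,-0.35],"roll":0},{"grip":1,"offset":[-0.4,0.9,-0.35],"roll":0},{"grip":1,"offset":[0,0,-0.25],"roll":0},{"grip":1,"offset":[0,0,-0.2],"roll":0},{"grip":1,"offset":[0,0,-0.15],"roll":0},{"grip":1,"offset":[0,0,-0.15],"roll":0}])

```text
t: 6.35
ee_pos: [0.5085, 0.0793, 0.025]
ee_rot: [[-0.215, 0.972, 0.1], [0.953, 0.231, -0.197], [-0.214, 0.053, -0.975]]
force: [-6.2, 0.9, 13.9]
grip_width: 0.002
```

```bash
python3 st.py;python3 - <<'E'
from h import *
print(sensors.observe()['ee_rot'].round(3))
im,d=cap('scene','s5')
a=cv2.resize(im[190:290,230:363],(798,600),interpolation=cv2.INTER_CUBIC);cv2.imwrite('pics/s5c.png',a)
E
```

```text
6.35 [0.5085 0.0793 0.025 ] jig [ 55.9 -11.2] F jig [2.1 5.9] 13.9 [-0.215  0.972  0.1  ]
[[-0.215  0.972  0.1  ]
 [ 0.953  0.231 -0.197]
 [-0.214  0.053 -0.975]]
```

View pics/s5c.png

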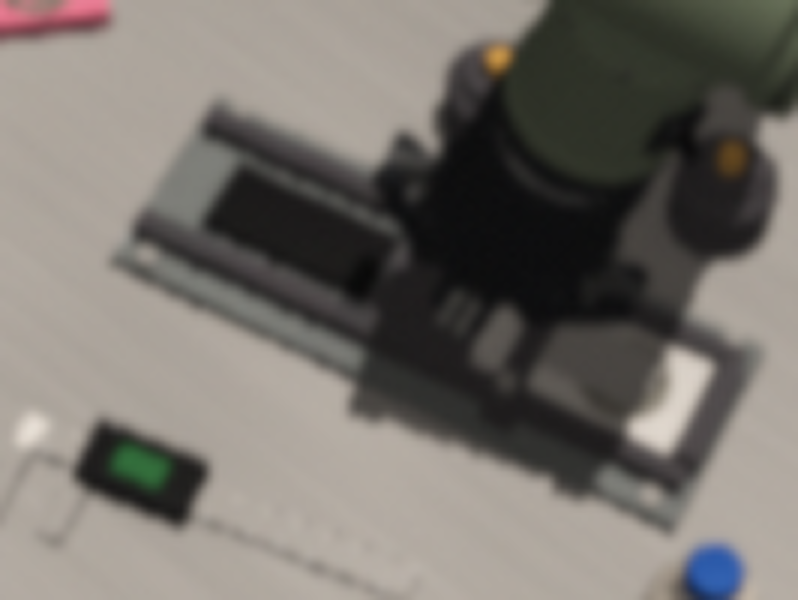

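The nose at (690,410) is a few mm short of the end stop. I push on until the force shows the stop.

arm_command(rows=[{"grip":1,"offset":[-0.4,1.2,-0.3],"roll":0},{"grip":1,"offset":[-0.4,1.2,-0.3],"roll":0},{"grip":1,"offset":[-0.3,1.0,-0.25],"roll":0},{"grip":1,"offset":[-0.2,1.0,-0.2],"roll":0},{"grip":1,"offset":[-0.2,1.0,-0.2],"roll":0},{"grip":1,"offset":[-0.2,1.0,-0.15],"roll":0},{"grip":1,"offset":[-0.2,1.0,-0.1],"roll":0},{"grip":1,"offset":[-0.2,1.0,-0.1],"roll":0}])

```text
t: 7.07
ee_pos: [0.5082, 0.0817, 0.029]
ee_rot: [[-0.24, 0.965, 0.111], [0.898, 0.263, -0.353], [-0.369, 0.015, -0.929]]
force: [9.3, -33.6, -0.3]
grip_width: 0.002
```

```bash
python3 st.py;python3 - <<'E'
from h import *
print(sensors.observe()['ee_rot'].round(3))
im,d=cap('scene','s6')
a=cv2.resize(im[190:290,230:363],(798,600),interpolation=cv2.INTER_CUBIC);cv2.imwrite('pics/s6c.png',a)
E
```

```text
7.0667 [0.5082 0.0817 0.029 ] jig [ 58.3 -11.4] F jig [-34.8  -2.2] -0.3 [-0.24   0.965  0.111]
[[-0.24   0.965  0.111]
 [ 0.898  0.263 -0.353]
 [-0.369  0.015 -0.929]]
```

View pics/s6c.png

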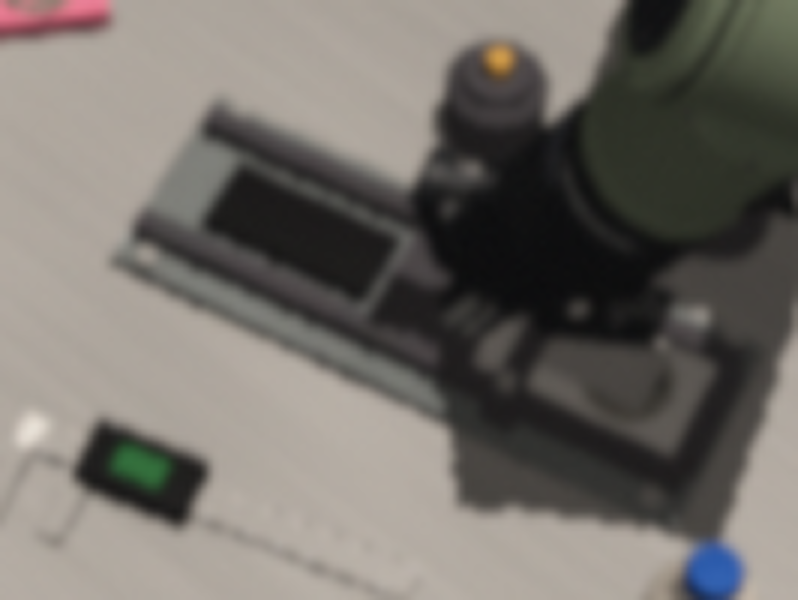

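Force rose to 35 N along the track with no further motion, the nose meets the stop in the picture, and the ejector pad stands clear behind the tail. I back off, then go up.

arm_command(rows=[{"grip":1,"offset":[0.1,-0.5,0.1],"roll":0},{"grip":1,"offset":[0.1,-0.5,0.3],"roll":0},{"grip":1,"offset":[0.1,-0.5,0.8],"roll":0},{"grip":1,"offset":[0.2,-0.8,1.5],"roll":0},{"grip":1,"offset":[0.2,-0.8,2.5],"roll":0},{"grip":1,"offset":[0.2,-1,3],"roll":0},{"grip":1,"offset":[0.4,-2,3],"roll":0},{"grip":1,"offset":[0.4,-2,3],"roll":0}])

```text
t: 7.78
ee_pos: [0.5173, -0.0022, 0.1668]
ee_rot: [[-0.252, 0.963, 0.092], [0.896, 0.269, -0.353], [-0.364, -0.007, -0.931]]
force: [1.0, -0.2, -0.8]
grip_width: -0.001
```

arm_command(rows=[{"grip":1,"offset":[0.4,-3,2],"roll":0},{"grip":1,"offset":[0.4,-3,2],"roll":0},{"grip":1,"offset":[0.4,-3,2],"roll":0},{"grip":1,"offset":[0.4,-3,1],"roll":0},{"grip":1,"offset":[0.4,-3,0],"roll":0},{"grip":1,"offset":[0,-2,0],"roll":0},{"grip":1,"offset":[0,0,0],"roll":0},{"grip":1,"offset":[0,0,0],"roll":0}])

```text
t: 8.45
ee_pos: [0.5441, -0.1779, 0.257]
ee_rot: [[-0.25, 0.96, 0.124], [0.894, 0.278, -0.351], [-0.371, 0.023, -0.928]]
force: [0.0, -0.1, 0.2]
grip_width: 0.002
```

```bash
python3 st.py;python3 - <<'E'
from h import *
im,d=cap('top','t7');im2,d2=cap('scene','s7');W=world('top',d)
j=np.load('jig.npz');R,t=j['R'],j['t']
q=(W[...,:2]-t)@R;Z=W[...,2]
m=(abs(q[...,1])<.016)&(q[...,0]>-.1)&(q[...,0]<.19)
for a in np.arange(-.1,.19,.01):
    k=m&(q[...,0]>=a)&(q[...,0]<a+.01);print(round(a,2),(np.nanmedian(Z[k])*1000).round(1),end=' | ')
cv2.imwrite('pics/t7c.png',cv2.resize(im[160:260,190:323],(798,600),interpolation=cv2.INTER_CUBIC))
cv2.imwrite('pics/s7c.png',cv2.resize(im2[190:290,230:363],(798,600),interpolation=cv2.INTER_CUBIC))
E
```

```text
8.45 [ 0.5441 -0.1779  0.257 ] jig [-203.2    6.8] F jig [-0.1 -0. ] 0.2 [-0.25   0.96   0.124]
-0.1 581.3 | -0.09 581.2 | -0.08 580.6 | -0.07 579.2 | -0.06 578.5 | -0.05 575.9 | -0.04 575.9 | -0.03 577.7 | -0.02 578.5 | -0.01 nan | -0.0 nan | 0.01 nan | 0.02 nan | 0.03 23.1 | 0.04 24.5 | 0.05 24.0 | 0.06 24.7 | 0.07 31.1 | 0.08 27.5 | 0.09 40.6 | 0.1 28.4 | 0.11 28.1 | 0.12 28.4 | 0.13 27.4 | 0.14 30.0 | 0.15 25.8 | 0.16 24.4 | 0.17 30.3 | 0.18 4.1 | 0.19 nan |
  return np.nanmean(a, axis, out=out, keepdims=keepdims)
```

View pics/t7c.png

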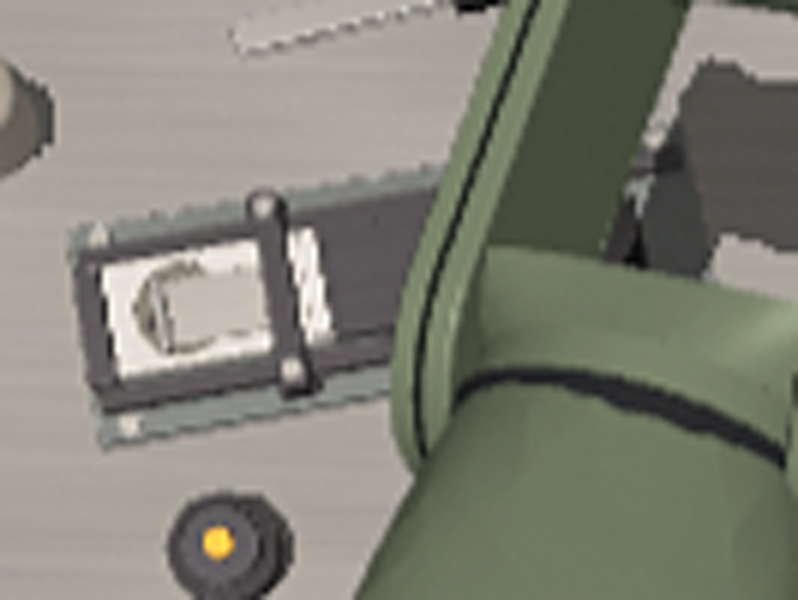

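View pics/s7c.png

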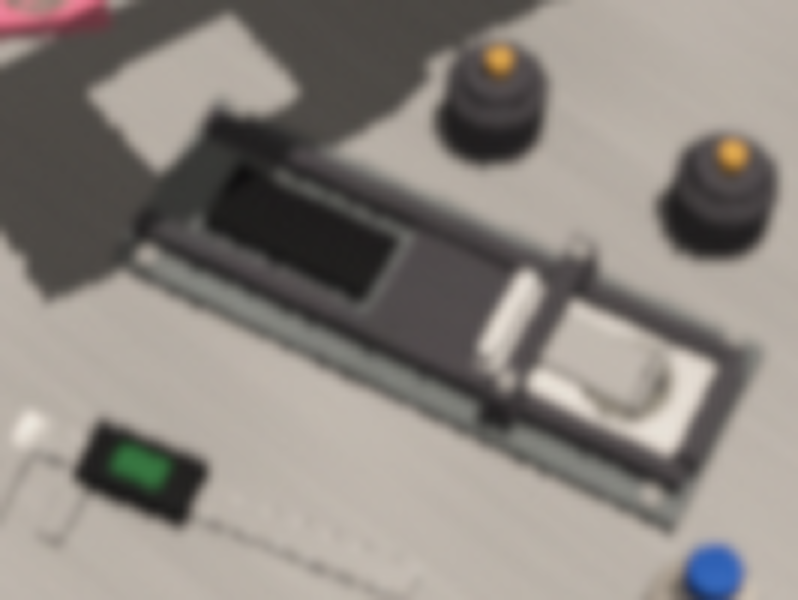

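The carrier is against the stop (nose edge at scene (695,410)), with a gap to the pad behind its tail. I check the pad height in the scene depth and the bystanders before handing in.

```bash
python3 - <<'E'
from h import *
j=np.load('jig.npz');R,t=j['R'],j['t']
for tag in('scene0','s7'):
    W=world('scene',np.load(tag+'.npz')['d']);q=(W[...,:2]-t)@R;Z=W[...,2]*1000
    for n,a,b,y in(('pad',-.06,.008,.012),('floor behind',-.092,-.075,.02),('tail face',.03,.065,.018),('nose',.155,.165,.02)):
        k=(q[...,0]>a)&(q[...,0]<b)&(abs(q[...,1])<y);print(tag,n,k.sum(),np.nanmedian(Z[k]).round(1),np.nanstd(Z[k]).round(1))
A=np.load('scene0.npz');B=np.load('s7.npz')
P=crop2px([(720,362),(672,455),(412,240),(370,318)],6,(230,190))
print('nose,tail',((ray('scene',P[:2],.024)[:,:2]-t)@R*1000).round(1),'pad front top',((ray('scene',crop2px([(400,238),(362,300)],6,(230,190)),.02)[:,:2]-t)@R*1000).round(1))
df=cv2.absdiff(A['im'],B['im']).max(2);df=cv2.medianBlur(df,3)
for n,(x,y) in dict(cal=(255,268),ta=(313,205),tb=(350,221),gel=(346,293),cup=(473,297),ca=(140,142),cb=(186,127)).items(): print(n,np.median(df[y-10:y+10,x-10:x+10]),df[y-10:y+10,x-10:x+10].max())
E
```

```text
scene0 pad 190 33.6 4.1
scene0 floor behind 42 9.9 3.9
scene0 tail face 153 33.5 2.1
scene0 nose 50 9.0 2.3
s7 pad 695 552.1 239.5
s7 floor behind 505 561.2 191.9
s7 tail face 150 22.9 2.1
s7 nose 52 23.5 2.0
nose,tail [[170.7  23.8]
 [170.6 -27.9]] pad front top [[ 15.3  14.5]
 [ 14.9 -22.3]]
cal 11.0 16
ta 8.0 85
tb 9.0 16
gel 15.0 17
cup 13.0 17
ca 7.0 14
cb 11.0 15
```

```bash
python3 - <<'E'
from h import *
j=np.load('jig.npz');R,t=j['R'],j['t']
W=world('scene',np.load('s7.npz')['d']);q=(W[...,:2]-t)@R;Z=W[...,2]*1000
for a,b in((-.06,-.03),(-.03,.008)):
    k=(q[...,0]>a)&(q[...,0]<b)&(abs(q[...,1])<.012)&(Z<60);print(k.sum(),np.median(Z[k]).round(1))
print(np.linalg.norm(sensors.observe()['joint_vel']))
finish_job()
E
```

```text
78 19.2
108 19.4
1.3419188734360818
the job is handed in; nothing more can be done
```

The carrier is loaded in the jig with its nose against the end stop, and I handed the job in at about 8.6 s of the 38 s allowed. No verdict was reported.

**What I did:** With shut fingers I pressed the steel carrier down behind its ridge. The press reached 47 N and the fingertips were at 23.8 mm, which means the ejector pad was flat. Keeping it pressed at 10–17 N in the readings between moves, I slid it under the bridge and leaf. It stopped moving at the end stop with 35 N along the track, and the down force had dropped to about zero by then. I then backed off and lifted clear.

**Last checks:**
- **Nose:** it measured at jig x = 170.6 mm, against 171 mm for the stop.
- **Carrier height:** the top was 23–24 mm above the bench at both tail and nose, against 24 mm expected, so it lies flat.
- **Ejector pad:** its top measured 19.3 mm, against 20 mm fully up.
- **Force on the tool:** it was close to zero, with the fingers well clear.
- **Other things on the bench:** they looked unmoved between the first and last pictures.

**Didn't go to plan:** the tool tilted about 22° from the forward pushing force and sat up to 11 mm off the track centre line. Neither seemed to affect the result. I could not read the carrier position directly while the fingers were pressing, so the two intermediate steps are inferred from fingertip position, force and pictures.

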